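# Index the rotary board holder to its other station

### The arm

A 7-joint arm with a two-finger parallel gripper is mounted at the origin on a cart in front of the work surface, level with it; the furniture and walls round the work are solid. World frame = base frame: x ahead of the robot, y to its left, z up, the work surface at z = 0. Lengths are in mm, angles in rad, forces in N, time in s.
With the tool pointing down it reaches from about 425 to 925 mm from the base axis. Payload 6.8 kg.
Tool frame: the origin (TCP) lies midway between the tips of the shut fingers; the grasp point (between the pads) lies pinch_z behind it (pinch_z is the distance from the TCP to the grasp point, in mm); z points along the fingers, x is the direction in which the jaws open and shut, and the axes are right-handed (so a half turn about z gives the same grasp; the last joint's range is limited). The gripper opens to 88 mm and grips with 3 to 60 N. Pads are 20 mm wide; open, the fingers measure 115 mm over their backs; the gripper's body (75 mm by 178 mm) begins 61 mm behind the grasp point.
Start: joints at [-1.414, 0.477, 0.022, 1.555, -0.011, 1.109, -0.083], TCP at [176.654, 651.491, 222.664] pointing down, gripper open.
Joint ranges: [-2.96, 2.96], [-0.34, 2.1], [-1.41, 1.46], [0.24, 2.44], [-1.37, 4.51], [0.17, 1.92], [-2.96, 2.96]. Speed limits (rad/s): [2.39, 2.39, 3.14, 3.14, 3.14, 3.14, 3.14].

### API

Orientations are given as [roll, pitch, yaw] about the fixed x, y, z axes, in that order (R = Rz(yaw) Ry(pitch) Rx(roll)).
In Python, from rig import * gives the robot as it stands. The module is installed in compiled form; this text tells all that it offers.
- The arm moves only by the shell command python3 -m creep 'ROWS'. ROWS is JSON, a list of rows, each an object of numbers: "tx", "ty", "tz": the shift along the tool's x, y, z each as a share of 0.25 m, from -1 to 1; "wx", "wy", "wz": the turn, a rotation vector about the tool's x, y, z each as a share of 60 degrees, from -1 to 1; "hand": the gripper's target within -1 to 1 (shut at 1, half-way at 0, fully open at -1). A call has 1 to 20 rows; each row is the pose to reach, as a shift and turn from the pose measured when the call began, along the tool's axes at that moment; what a row does not reach only later rows make up. A row lasts 1/10 s, in which the tool goes at most 50 mm and 8.59 degrees, less where a joint would pass 70% of its speed; a pose out of reach is approached as far as the arm can. A call with a number of a shift or a turn outside -1 to 1 is refused whole. A call with a gripper value outside its range is refused whole. The fingers move at their own pace and stop on an object; the grip force is fixed at half the most. Time passes only in rows, so rows that repeat a pose let the fingers close. It gives the time, the measured TCP pose, the force and the opening at its end, in the units of the state.
- read_state(): the state, without advancing time (a new reading comes with each control period).
- get_image(name): name is "scene" or "side" or "wrist"; returns a dict with "img" (420x560x3 uint8, blue, green, red), "fx", "fy", "cx", "cy" (pixels), "xyz" and "orientation" of the camera in the world. Camera axes: x right, y up, looking along -z (the intrinsics and any distortion apply to the point x, -y, -z); pixel columns grow to the right and rows downward; lengths in mm; the calibration is good to about 2 mm. A picture is of the moment at which its call begins. There is no depth.
- job_done(): hands the job in, once; it reports no verdict.
The state is a dict: "time": time; "joint_pos": joint angles; "joint_vel": joint speeds; "joint_torque": joint torques, N m; "ee_pos": TCP position; "eef_rot": TCP orientation; "wrist_force": force on the tool from outside, world axes, zero at the start; "ft_torque": the same for the moment, N m; "width": finger opening in mm.
Only numpy, scipy, OpenCV 4.12 (cv2) and the standard library are available. Lean on these libraries where they do the work, as an engineer would, in place of code of your own. Each camera call takes 0.05 s, during which the arm holds its last target.

### The job

The board on the rotary holder is locked by a spring plunger. Pull up the plunger's black wing handle and turn it into its rest notch so that it stays up by itself, swing the board round by its post about a quarter-turn anticlockwise (seen from above) to the other station, then turn the handle back and feel for the notch, so that the pin snaps fully home and the board is locked there. Do not force the holder round against the pin, and leave the tools lying about alone.

Things in the scene. Friction and masses are not known exactly. Their poses are not given: they have to be found in the camera images.
- holder: Fixed grey round foot (196 mm across, 22 mm high) of the rotary board holder. Origin: on the vertical axis about which the top with the board turns, at bench height. At 60 deg anticlockwise from its x axis a bracket (58 mm high) outside the turning top carries the plunger, whose vertical axis lies 90 mm from the holder's axis.
- handle_grip (a point): Centre of the plunger's black wing handle, a flat bar 46 mm long (point x axis), 12 mm thick (point y), 20 mm high, on a vertical stem; at home its centre is 103 mm above the bench. The steel collar under it reaches up to 74 mm. Grip it across its thickness; a spring holds it down (about 6 N at home, 10.5 N at the upper stop).
- post_grip (a point): Centre of the round black grip (14 mm diameter, 30 mm high, middle 82 mm above the bench) of the upright post on the turning top, 68 mm from the holder's axis, for swinging the top round. The board beside it reaches 58 mm above the bench. The top drags with about 2 to 3 N at the post while the pin is up, up to about 6 N with the pin riding on the ring.
- index_ring: Flat steel ring round the turning top, turning with it: outer diameter 200 mm, top 40 mm above the bench; origin on the axis, 30 mm above the bench. Notches about 10 mm wide: the first holds the pin at the start; the second is in a dark station block clamped by hand in a window of the ring, 73 to 107 deg of turn from the first: exactly where is not measured.
- index_pin: The plunger's 8 mm round-ended steel pin; origin on its axis, 58 mm above the bench when home. Home it reaches 7 mm into a notch and blocks the top both ways; over plain ring it rides on the surface and drops by itself when a notch comes under it. The holder is harmed if pin and ring are pressed together with more than 30 N.
- plunger (a joint): Height of plunger and handle, m: 0 home in a notch of the ring; about 0.0065 with the pin riding on plain ring; about 0.009 parked in the rest notch; above 0.012 the handle can be turned; 0.015 upper stop.
- handle (a joint): Turn of the wing handle, rad, anticlockwise from above: 0 at home, +1.05 in the rest notch. Its cross pin runs in the collar: at 0 in a deep slot; lifted over 12 mm it turns across a land into the rest notch (2.5 mm deep, a wall behind it, some 5 deg of play) and stays up when let go there. To let it down, lift it over the land, turn it back and let go.
- table (a joint): Turn of the top with the board, rad, anticlockwise from above: 0 at the first station, somewhere from 1.27 to 1.87 at the other; stops at -0.08 and 2.1.
- tweezers: Fine steel tweezers, 122 mm long, lying on the bench; bystander.
- side_cutters: Small side cutters with red grips, 116 mm long, lying on the bench; bystander.
- screw_dish: Shallow round screw dish, 66 mm across, 14 mm high, on the bench; bystander.
- flux_syringe: Flux syringe, 108 mm long, 20 mm high, lying on the bench; bystander.

How it is judged:
By the outcome, as a careful person would: the job done as asked, in the order asked, and still so for the second after the job is handed in, with the robot touching nothing.
It also fails if it takes over 72 s, if anything falls off the work surface, if the arm or the gripper's body presses on something with over 40 N, if the wrist force passes 120 N, or if a joint passes its speed limit or range.

## Working session

There is one attempt and no reset: what is moved stays moved. The work goes in short steps, Python scripts to look and compute and a shell command to move; the robot and the scene stay as the last step left them, time stands still between calls to the robot, and variables do not carry over. Pictures are saved under pics/ and viewed, and the job is handed in when it is done.

```bash
mkdir -p pics; python3 - <<'E'
from rig import *
import cv2
s=read_state();print({k:s[k] for k in('time','ee_pos','eef_rot','wrist_force','width')}); print(s.keys())
for n in('scene','side','wrist'):
    d=get_image(n);cv2.imwrite(f'pics/{n}0.png',d['img']);print(n,{k:v for k,v in d.items() if k!='img'})
E
```

```text
{'time': 0.0, 'ee_pos': array([176.49861896, 650.87982004, 221.67979451]), 'eef_rot': array([3.14146707e+00, 1.84125139e-03, 1.30601632e+00]), 'wrist_force': array([ 0.05132888,  0.40338239, -0.23618348]), 'width': 87.8603097330801}
dict_keys(['time', 'joint_pos', 'joint_vel', 'joint_torque', 'ee_pos', 'eef_rot', 'wrist_force', 'ft_torque', 'width'])
scene {'fx': 431.9431088170858, 'fy': 431.9431088170858, 'cx': 278.7218581080823, 'cy': 207.40020257934802, 'xyz': array([ 194.94868679, -377.5377473 ,  866.4375196 ]), 'orientation': array([ 0.68375022,  0.00555745, -0.52546943])}
side {'fx': 542.8205417131654, 'fy': 542.8205417131654, 'cx': 279.82345676397, 'cy': 217.11623247749168, 'xyz': array([ 413.54726258, -607.64902762,  815.8222371 ]), 'orientation': array([ 0.84678285,  0.01270324, -0.16607882])}
wrist {'fx': 295.1117222749684, 'fy': 295.1117222749684, 'cx': 281.70374694674894, 'cy': 212.92418184951202, 'xyz': array([112.10816441, 668.63762323, 382.49323668]), 'orientation': array([-0.25071255,  0.00185036,  1.30567809])}
```

View pics/scene0.png

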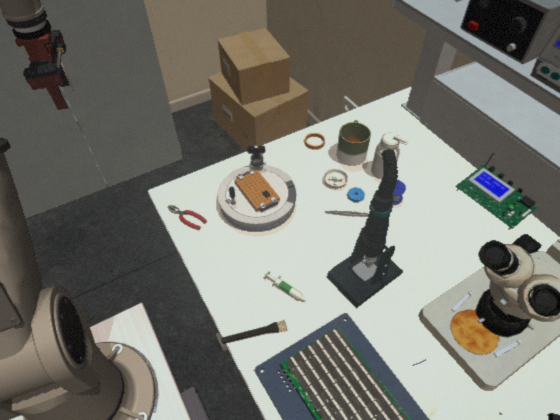

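View pics/side0.png

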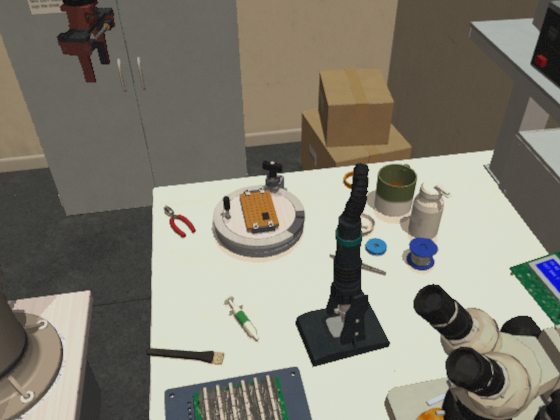

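View pics/wrist0.png

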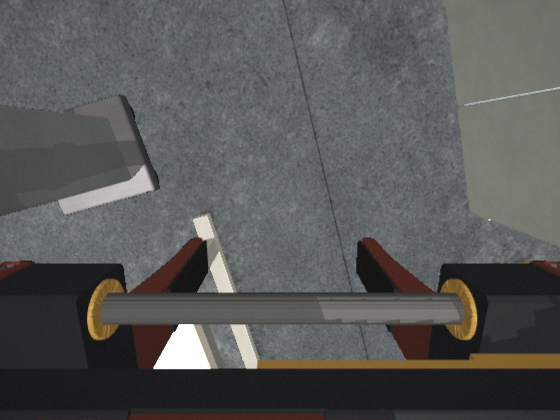

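The scene view shows the holder near (257,198), its post at (232,192) and the plunger handle at (257,152). The side view has the holder near (258,218), post (226,205) and handle (272,168). The wrist camera sees only the floor. Next I'll zoom in and build the ray helpers.

```bash
cat > h.py <<'E'
import numpy as np, cv2
from scipy.spatial.transform import Rotation as Ro
def Rm(o): return Ro.from_euler('xyz',o).as_matrix()
def ray(d,u,v):
    c=np.array([(u-d['cx'])/d['fx'],-(v-d['cy'])/d['fy'],-1.]); r=Rm(d['orientation'])@c
    return np.array(d['xyz']),r/np.linalg.norm(r)
def onz(d,u,v,z):
    o,r=ray(d,u,v); return o+r*(z-o[2])/r[2]
def tri(d1,p1,d2,p2):
    o1,r1=ray(d1,*p1);o2,r2=ray(d2,*p2)
    t=np.linalg.lstsq(np.c_[r1,-r2],o2-o1,rcond=None)[0]
    a=o1+r1*t[0];b=o2+r2*t[1];return (a+b)/2,np.linalg.norm(a-b)
def proj(d,P):
    c=Rm(d['orientation']).T@(np.array(P)-d['xyz']); return d['cx']+d['fx']*c[0]/-c[2], d['cy']-d['fy']*c[1]/-c[2]
E
python3 - <<'E'
import cv2
a=cv2.imread('pics/scene0.png')[135:240,205:310];b=cv2.imread('pics/side0.png')[150:260,200:315]
cv2.imwrite('pics/sc1.png',cv2.resize(a,None,fx=5.7,fy=5.7,interpolation=cv2.INTER_CUBIC));cv2.imwrite('pics/si1.png',cv2.resize(b,None,fx=5,fy=5,interpolation=cv2.INTER_CUBIC))
E
```

```text
(no output)
```

View pics/sc1.png

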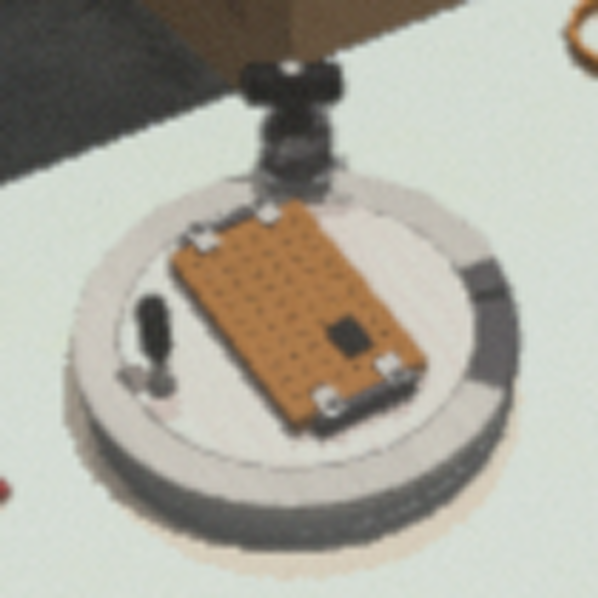

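View pics/si1.png

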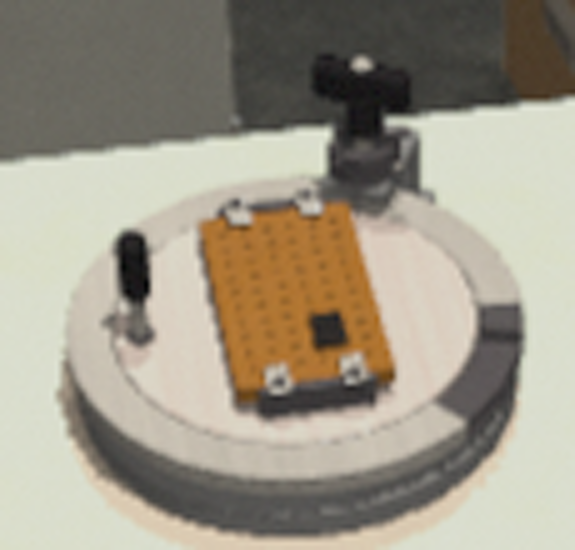

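```bash
cat > m.py <<'E'
from rig import *
from h import *
ds={n:get_image(n) for n in('scene','side')}
import pickle; pickle.dump(ds,open('ds0.pkl','wb'))
f=lambda x,y,k,o:((x+.5)/k-.5+o[0],(y+.5)/k-.5+o[1])
S=lambda x,y:f(x,y,5.7,(205,135)); T=lambda x,y:f(x,y,5,(200,150))
sc,si=ds['scene'],ds['side']
H=tri(sc,S(293,84),si,T(361,82));P=tri(sc,S(155,328),si,T(133,265))
print('handle',H,'post',P)
print('handle z103',onz(sc,*S(293,84),103),onz(si,*T(361,82),103))
print('post z82',onz(sc,*S(155,328),82),onz(si,*T(133,265),82))
# handle ends
for a,b in(((245,82),(316,76)),((341,86),(407,92))): print('end',onz(sc,*S(*a),103)[:2],onz(si,*T(*b),103)[:2])
# ring ellipse at z40: left,right,top... extremes
for nm,d,F,pts in(('sc',sc,S,[(75,330),(100,265),(155,205),(200,185),(520,340),(500,280),(460,235),(400,195),(300,503),(420,475),(130,445)]),('si',si,T,[(68,315),(90,255),(140,210),(200,185),(523,330),(500,280),(450,225),(300,480),(180,455),(420,455),(100,410)])):
    Q=np.array([onz(d,*F(*p),40)[:2] for p in pts])
    A=np.c_[2*Q,np.ones(len(Q))];x=np.linalg.lstsq(A,(Q**2).sum(1),rcond=None)[0];c=x[:2];r=np.sqrt(x[2]+c@c)
    print(nm,'ring',c,r,np.round(np.linalg.norm(Q-c,axis=1)-r,1))
E
python3 m.py
```

```text
handle (array([547.47900611, 353.97383929, 107.86839706]), np.float64(0.8039693597607543)) post (array([437.47440442, 274.21429948,  84.87341981]), np.float64(1.110957857860287))
handle z103 [549.37035279 358.23394388 103.        ] [548.69557825 361.13052156 103.        ]
post z82 [437.90325645 276.06732192  82.        ] [437.93932083 278.34883493  82.        ]
end [531.36458531 370.32931144] [529.67821323 369.25088582]
end [567.34371239 346.16034631] [567.53161689 350.04540281]
sc ring [503.90598872 279.83746421] 98.01659112759049 [-0.9 -0.7  3.5  2.8  3.4 -0.8 -3.9 -3.  -0.1  2.6 -3.3]
si ring [502.98502777 281.71518743] 99.5226359630064 [-3.   0.8  3.5  3.5  2.7 -4.  -5.1  2.2 -3.6  4.7 -2.5]
```

```bash
cat >> h.py <<'E'
def go(s,pos,yaw):
    "shares for reaching TCP pos with the tool straight down at yaw(deg)"
    R=Rm(s['eef_rot']);d=R.T@(np.array(pos)-s['ee_pos'])/250
    G=Rm([np.pi,0,np.radians(yaw)]);w=np.degrees(Ro.from_matrix(R.T@G).as_rotvec())/60
    print('t',np.round(d,3),'w',np.round(w,3),'yaw now',np.round(np.degrees(s['eef_rot'][2]),1))
E
python3 - <<'E'
import rig
print([x for x in dir(rig) if not x.startswith('_')], getattr(rig,'pinch_z',None))
from h import *
s=rig.read_state(); go(s,[362,505,222],67);go(s,[548,358,222],60)
E
```

```text
['MotionError', 'get_image', 'job_done', 'pinch_z', 'read_state'] 18.700000000000003
t [-0.37   0.869  0.001] w [0.    0.001 0.13 ] yaw now 74.8
t [-0.743  1.741  0.002] w [0.    0.001 0.247] yaw now 74.8
```

```bash
python3 -m creep '[{"tx":-0.07,"ty":0.17,"wz":0.1},{"tx":-0.14,"ty":0.34,"wz":0.13},{"tx":-0.22,"ty":0.52,"wz":0.13},{"tx":-0.3,"ty":0.7,"wz":0.13},{"tx":-0.37,"ty":0.869,"wz":0.13},{"tx":-0.37,"ty":0.869,"wz":0.13}]'
python3 - <<'E'
import rig
from h import *
s=rig.read_state(); go(s,[530,345,250],60)
E
```

```text
t [-0.812  1.685 -0.11 ] w [0.    0.001 0.247] yaw now 74.8invalid input
```

```bash
python3 -m creep '[{"tx":-0.07,"ty":0.17,"tz":0,"wx":0,"wy":0,"wz":0.1,"hand":-1},{"tx":-0.14,"ty":0.34,"tz":0,"wx":0,"wy":0,"wz":0.13,"hand":-1},{"tx":-0.22,"ty":0.52,"tz":0,"wx":0,"wy":0,"wz":0.13,"hand":-1},{"tx":-0.3,"ty":0.7,"tz":0,"wx":0,"wy":0,"wz":0.13,"hand":-1},{"tx":-0.37,"ty":0.87,"tz":0,"wx":0,"wy":0,"wz":0.13,"hand":-1},{"tx":-0.37,"ty":0.87,"tz":0,"wx":0,"wy":0,"wz":0.13,"hand":-1}]'
python3 - <<'E'
import rig
from h import *
s=rig.read_state(); go(s,[530,345,250],60)
E
```

```text
time: 0.85
ee_pos: [369.8, 498.9, 222.6]
eef_rot: [3.137, 0.002, 1.158]
wrist_force: [0.3, 0.5, 0.0]
width: 87.7
t [-0.307  0.834 -0.105] w [0.004 0.001 0.106] yaw now 66.4
```

```bash
python3 -m creep '[{"tx":-0.07,"ty":0.17,"tz":-0.03,"wx":0,"wy":0,"wz":0.05,"hand":-1},{"tx":-0.14,"ty":0.34,"tz":-0.06,"wx":0,"wy":0,"wz":0.1,"hand":-1},{"tx":-0.22,"ty":0.52,"tz":-0.1,"wx":0,"wy":0,"wz":0.106,"hand":-1},{"tx":-0.3,"ty":0.7,"tz":-0.105,"wx":0,"wy":0,"wz":0.106,"hand":-1},{"tx":-0.307,"ty":0.834,"tz":-0.105,"wx":0.004,"wy":0.001,"wz":0.106,"hand":-1},{"tx":-0.307,"ty":0.834,"tz":-0.105,"wx":0.004,"wy":0.001,"wz":0.106,"hand":-1},{"tx":-0.307,"ty":0.834,"tz":-0.105,"wx":0.004,"wy":0.001,"wz":0.106,"hand":-1}]'
python3 - <<'E'
import rig,pickle
from h import *
d=rig.get_image('wrist');cv2.imwrite('pics/w1.png',d['img']);pickle.dump(d,open('w1.pkl','wb'))
s=rig.read_state(); print(s['ee_pos'],s['eef_rot'],proj(d,[548.5,359,103]),proj(d,[503.5,280.5,40]))
E
```

```text
time: 1.55
ee_pos: [530.0, 345.0, 249.6]
eef_rot: [-3.142, 0.001, 1.046]
wrist_force: [-0.5, 0.4, -0.1]
width: 87.8
[528.90042354 346.21745201 249.56132272] [-3.14094398e+00  6.34483307e-04  1.04843981e+00] (np.float64(301.69189249072343), np.float64(210.33207591919876)) (np.float64(227.80060650192027), np.float64(198.85209750329525))
```

View pics/w1.png

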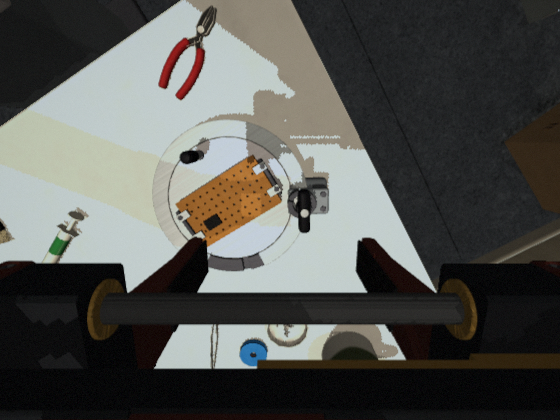

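The wrist view shows the handle as a near-vertical bar near (305,210), the post at (192,156), and the dark station block at (235,262). I'll zoom and measure.

```bash
python3 - <<'E'
import cv2
a=cv2.imread('pics/w1.png')[112:280,145:340]
cv2.imwrite('pics/w1z.png',cv2.resize(a,None,fx=3.5,fy=3.5,interpolation=cv2.INTER_CUBIC))
b=cv2.resize(cv2.imread('pics/w1.png')[165:245,270:340],None,fx=7,fy=7,interpolation=cv2.INTER_CUBIC);cv2.imwrite('pics/w1h.png',cv2.convertScaleAbs(b,alpha=2,beta=0))
E
```

```text
(no output)
```

View pics/w1z.png

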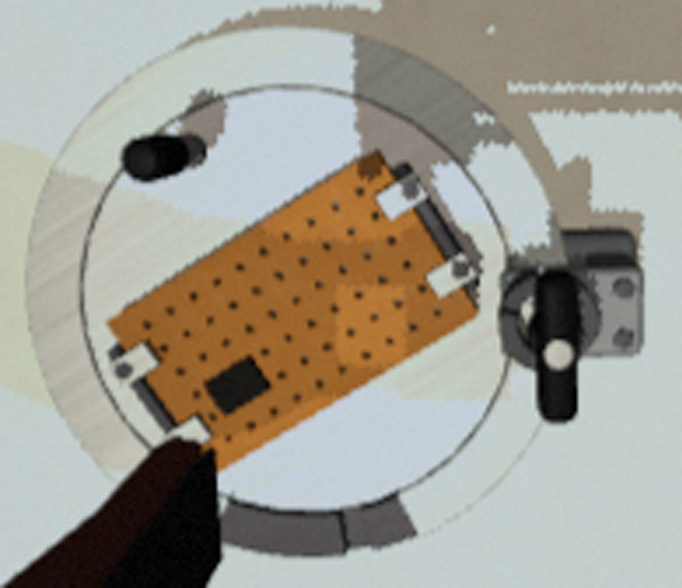

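View pics/w1h.png

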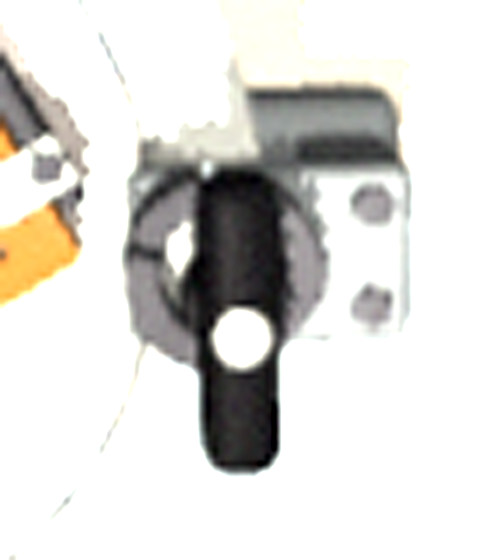

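```bash
python3 - <<'E'
import pickle
from h import *
d=pickle.load(open('w1.pkl','rb'))
W=lambda x,y:((x+.5)/3.5-.5+145,(y+.5)/3.5-.5+112)
V=lambda x,y:((x+.5)/7-.5+270,(y+.5)/7-.5+165)
print('dot',onz(d,*V(243,337),114)); a=onz(d,*V(240,470),113);b=onz(d,*V(240,172),113);print(a,b,np.linalg.norm(a-b),np.degrees(np.arctan2(*(a-b)[1::-1])))
for z in(97,): print('post',onz(d,*W(145,160),z))
pts=[(25,280),(50,170),(130,75),(240,30),(550,200),(415,533),(300,555),(60,390)]
Q=np.array([onz(d,*W(*p),40)[:2] for p in pts]);A=np.c_[2*Q,np.ones(len(Q))];x=np.linalg.lstsq(A,(Q**2).sum(1),rcond=None)[0];c=x[:2];r=np.sqrt(x[2]+c@c)
print('ring',c,r,np.round(np.linalg.norm(Q-c,axis=1)-r,1))
pts=[(85,280),(510,285),(285,87),(310,512),(190,105)]
Q=np.array([onz(d,*W(*p),40)[:2] for p in pts]);A=np.c_[2*Q,np.ones(len(Q))];x=np.linalg.lstsq(A,(Q**2).sum(1),rcond=None)[0];c2=x[:2];print('inner',c2,np.sqrt(x[2]+c2@c2))
for nm,p in(('notch',(345,530)),('blk1',(225,525)),('blk2',(408,515)),('shaft',(243*.5+0,0))):
    q=onz(d,*W(*p),40)[:2]-c;print(nm,np.linalg.norm(q),np.degrees(np.arctan2(q[1],q[0])))
E
```

```text
dot [549.34058258 360.79156444 114.        ]
[567.50901009 350.28506393 113.        ] [527.69690511 372.37529167 113.        ] 45.53001058934615 -29.024233371837163
post [439.52450441 281.76046871  97.        ]
ring [505.32256454 283.14412998] 98.54331667176999 [ 1.4  0.8 -0.  -0.7  0.1 -0.   0.5 -2.1]
inner [505.93175386 281.77516423] 78.93497176025804
notch 89.50243563361073 -21.31164568828557
blk1 92.35184262040862 -50.802268573693155
blk2 90.6266710153725 -5.195507336973418
shaft 120.0911302699938 177.76484510419257
```

```bash
python3 - <<'E'
import rig
from h import *
s=rig.read_state(); go(s,[548.5,360.2,130],60.8);go(s,[548.5,360.2,85],60.8)
E
```

```text
t [0.088 0.04  0.478] w [-0.001  0.001 -0.012] yaw now 60.1
t [0.088 0.04  0.658] w [-0.001  0.001 -0.012] yaw now 60.1
```

```bash
python3 -m creep '[{"tx":0.088,"ty":0.04,"tz":0.15,"wx":0,"wy":0,"wz":-0.012,"hand":0},{"tx":0.088,"ty":0.04,"tz":0.3,"wx":0,"wy":0,"wz":-0.012,"hand":0},{"tx":0.088,"ty":0.04,"tz":0.4,"wx":0,"wy":0,"wz":-0.012,"hand":0},{"tx":0.088,"ty":0.04,"tz":0.4,"wx":0,"wy":0,"wz":-0.012,"hand":0},{"tx":0.088,"ty":0.04,"tz":0.4,"wx":0,"wy":0,"wz":-0.012,"hand":0}]'
python3 - <<'E'
import rig,pickle
from h import *
d=rig.get_image('wrist');cv2.imwrite('pics/w2.png',d['img']);pickle.dump(d,open('w2.pkl','wb'))
s=rig.read_state(); print(s['ee_pos']);go(s,[548.5,360.2,85],60.8); print(proj(d,[548.5,360.2,113]))
E
```

```text
time: 2.1
ee_pos: [547.4, 361.8, 149.9]
eef_rot: [-3.14, 0.001, 1.063]
wrist_force: [-0.2, 0.1, 0.3]
width: 51.3
[548.30337947 361.90957348 151.06560625]
t [-0.006  0.004  0.264] w [-0.    -0.001  0.001] yaw now 60.9
(np.float64(280.49945972393976), np.float64(237.65570091108702))
```

View pics/w2.png

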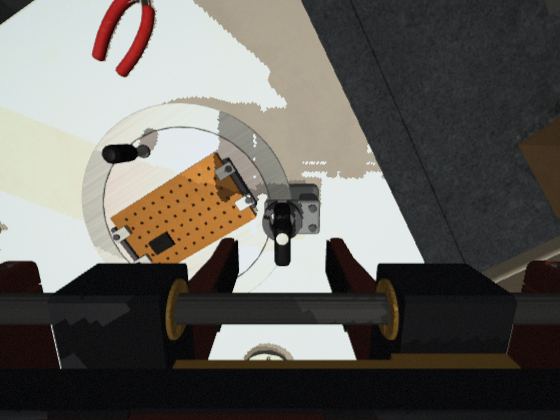

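The handle dot is at (282,239), right where predicted and centred between the fingers. I'll go down and grip.

```bash
python3 -m creep '[{"tx":0,"ty":0,"tz":0.13,"wx":0,"wy":0,"wz":0,"hand":0},{"tx":0,"ty":0,"tz":0.22,"wx":0,"wy":0,"wz":0,"hand":0},{"tx":0,"ty":0,"tz":0.262,"wx":0,"wy":0,"wz":0,"hand":0},{"tx":0,"ty":0,"tz":0.262,"wx":0,"wy":0,"wz":0,"hand":0},{"tx":0,"ty":0,"tz":0.262,"wx":0,"wy":0,"wz":0,"hand":0}]'
python3 -m creep '[{"tx":0,"ty":0,"tz":0,"wx":0,"wy":0,"wz":0,"hand":0.5},{"tx":0,"ty":0,"tz":0,"wx":0,"wy":0,"wz":0,"hand":0.6},{"tx":0,"ty":0,"tz":0,"wx":0,"wy":0,"wz":0,"hand":0.7},{"tx":0,"ty":0,"tz":0,"wx":0,"wy":0,"wz":0,"hand":0.8},{"tx":0,"ty":0,"tz":0,"wx":0,"wy":0,"wz":0,"hand":1},{"tx":0,"ty":0,"tz":0,"wx":0,"wy":0,"wz":0,"hand":1},{"tx":0,"ty":0,"tz":0,"wx":0,"wy":0,"wz":0,"hand":1}]'
```

```text
time: 2.65
ee_pos: [549.2, 362.7, 87.3]
eef_rot: [3.141, -0.004, 1.063]
wrist_force: [0.3, 0.0, -0.1]
width: 44.2
time: 3.35
ee_pos: [548.8, 361.5, 87.6]
eef_rot: [3.141, -0.001, 1.062]
wrist_force: [-2.9, -3.8, 5.9]
width: 14.6
```

```bash
python3 -m creep '[{"tx":0,"ty":0,"tz":0,"wx":0,"wy":0,"wz":0,"hand":1},{"tx":0,"ty":0,"tz":0,"wx":0,"wy":0,"wz":0,"hand":1},{"tx":0,"ty":0,"tz":0,"wx":0,"wy":0,"wz":0,"hand":1}]'
python3 - <<'E'
import rig,pickle
from h import *
d=rig.get_image('wrist');cv2.imwrite('pics/w3.png',d['img'])
b=rig.get_image('side')['img'][140:260,200:320];cv2.imwrite('pics/s3.png',cv2.resize(b,None,fx=5,fy=5,interpolation=cv2.INTER_CUBIC))
s=rig.read_state(); print(s['ee_pos'],s['wrist_force'],s['ft_torque'],s['width'])
E
```

```text
time: 3.65
ee_pos: [548.7, 361.4, 87.7]
eef_rot: [3.142, -0.001, 1.062]
wrist_force: [-1.8, -1.1, 1.6]
width: 14.9
[548.72508819 361.41038249  87.72250375] [-0.89353894 -1.05385107  3.30356611] [-0.3388243   0.30074689 -0.01246592] 14.509273930290124
```

View pics/w3.png

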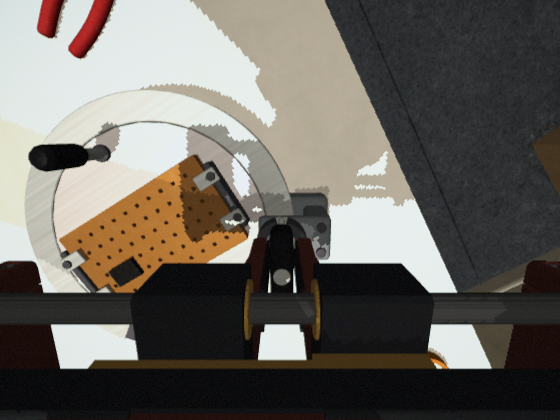

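View pics/s3.png

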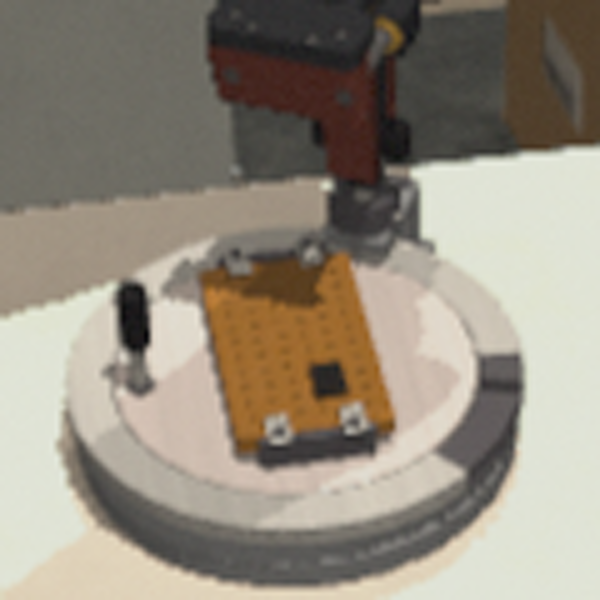

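The fingers hold the handle across its thickness, at about (282,260) in the wrist view. I'll lift.

```bash
python3 -m creep '[{"tx":0,"ty":0,"tz":-0.02,"wx":0,"wy":0,"wz":0,"hand":1},{"tx":0,"ty":0,"tz":-0.04,"wx":0,"wy":0,"wz":0,"hand":1},{"tx":0,"ty":0,"tz":-0.054,"wx":0,"wy":0,"wz":0,"hand":1},{"tx":0,"ty":0,"tz":-0.054,"wx":0,"wy":0,"wz":0,"hand":1},{"tx":0,"ty":0,"tz":-0.054,"wx":0,"wy":0,"wz":0,"hand":1}]'
cat > st.py <<'E'
import rig,sys
from h import *
for i in range(1): s=rig.read_state(); print(round(s['time'],2),np.round(s['ee_pos'],1),'F',np.round(s['wrist_force'],1),'T',np.round(s['ft_torque'],2),'w',round(s['width'],1),'yaw',round(np.degrees(s['eef_rot'][2]),1))
E
python3 st.py
```

```text
time: 4.25
ee_pos: [548.6, 361.3, 100.9]
eef_rot: [-3.142, -0.001, 1.062]
wrist_force: [2.1, 0.9, -9.7]
width: 14.5
4.25 [548.6 361.3 100.9] F [ 2.1  0.9 -9.7] T [ 0.27 -0.52  0.03] w 14.5 yaw 60.9
```

```bash
python3 -m creep '[{"tx":0,"ty":0,"tz":-0.003,"wx":0,"wy":0,"wz":0,"hand":1},{"tx":0,"ty":0,"tz":-0.003,"wx":0,"wy":0,"wz":-0.1,"hand":1},{"tx":0,"ty":0,"tz":-0.003,"wx":0,"wy":0,"wz":-0.2,"hand":1},{"tx":0,"ty":0,"tz":-0.003,"wx":0,"wy":0,"wz":-0.3,"hand":1},{"tx":0,"ty":0,"tz":-0.003,"wx":0,"wy":0,"wz":-0.3,"hand":1}]'; python3 st.py
```

```text
time: 4.75
ee_pos: [548.4, 361.0, 101.4]
eef_rot: [-3.141, -0.001, 1.377]
wrist_force: [2.1, 0.7, -10.3]
width: 15.1
4.75 [548.4 361.  101.4] F [  2.1   0.7 -10.3] T [ 0.26 -0.42  0.02] w 15.1 yaw 78.9
```

```bash
python3 -m creep '[{"tx":0,"ty":0,"tz":0,"wx":0,"wy":0,"wz":-0.1,"hand":1},{"tx":0,"ty":0,"tz":0,"wx":0,"wy":0,"wz":-0.2,"hand":1},{"tx":0,"ty":0,"tz":0,"wx":0,"wy":0,"wz":-0.3,"hand":1},{"tx":0,"ty":0,"tz":0,"wx":0,"wy":0,"wz":-0.4,"hand":1},{"tx":0,"ty":0,"tz":0,"wx":0,"wy":0,"wz":-0.5,"hand":1},{"tx":0,"ty":0,"tz":0,"wx":0,"wy":0,"wz":-0.6,"hand":1},{"tx":0,"ty":0,"tz":0,"wx":0,"wy":0,"wz":-0.68,"hand":1},{"tx":0,"ty":0,"tz":0,"wx":0,"wy":0,"wz":-0.68,"hand":1},{"tx":0,"ty":0,"tz":0,"wx":0,"wy":0,"wz":-0.68,"hand":1}]'; python3 st.py
```

```text
time: 5.65
ee_pos: [548.5, 360.5, 101.1]
eef_rot: [-3.141, -0.0, 2.085]
wrist_force: [2.1, 1.3, -9.5]
width: 14.9
5.65 [548.5 360.5 101.1] F [ 2.1  1.3 -9.5] T [ 0.05 -0.47  0.01] w 14.9 yaw 119.5
```

```bash
python3 -m creep '[{"tx":0,"ty":0,"tz":0.006,"wx":0,"wy":0,"wz":-0.025,"hand":1},{"tx":0,"ty":0,"tz":0.012,"wx":0,"wy":0,"wz":-0.025,"hand":1},{"tx":0,"ty":0,"tz":0.016,"wx":0,"wy":0,"wz":-0.025,"hand":1},{"tx":0,"ty":0,"tz":0.016,"wx":0,"wy":0,"wz":-0.025,"hand":1}]'; python3 st.py
```

```text
time: 6.05
ee_pos: [548.5, 360.5, 97.3]
eef_rot: [-3.141, -0.0, 2.111]
wrist_force: [1.6, 0.1, -6.8]
width: 15.0
6.05 [548.5 360.5  97.3] F [ 1.6  0.1 -6.8] T [ 0.11 -0.3  -0.03] w 15.0 yaw 120.9
```

```bash
python3 -m creep '[{"tx":0,"ty":0,"tz":0.005,"wx":0,"wy":0,"wz":0,"hand":1},{"tx":0,"ty":0,"tz":0.006,"wx":0,"wy":0,"wz":0,"hand":1},{"tx":0,"ty":0,"tz":0.006,"wx":0,"wy":0,"wz":0,"hand":1}]'; python3 st.py
```

```text
time: 6.35
ee_pos: [548.7, 360.6, 96.8]
eef_rot: [3.141, -0.0, 2.11]
wrist_force: [-2.4, -2.9, 3.9]
width: 14.7
6.35 [548.7 360.6  96.8] F [-2.4 -2.9  3.9] T [-0.41  0.46 -0.03] w 14.7 yaw 120.9
```

Seated: lift is about 9.1 mm and the support force has reversed sign. I'll let go and rise.

```bash
python3 -m creep '[{"tx":0,"ty":0,"tz":0,"wx":0,"wy":0,"wz":0,"hand":0.4},{"tx":0,"ty":0,"tz":0,"wx":0,"wy":0,"wz":0,"hand":0.2},{"tx":0,"ty":0,"tz":0,"wx":0,"wy":0,"wz":0,"hand":0},{"tx":0,"ty":0,"tz":-0.15,"wx":0,"wy":0,"wz":0,"hand":0},{"tx":0,"ty":0,"tz":-0.3,"wx":0,"wy":0,"wz":0,"hand":0},{"tx":0,"ty":0,"tz":-0.35,"wx":0,"wy":0,"wz":0,"hand":0},{"tx":0,"ty":0,"tz":-0.35,"wx":0,"wy":0,"wz":0,"hand":0}]'; python3 - <<'E'
import rig,pickle
from h import *
for n in('side','scene'):
  d=rig.get_image(n);pickle.dump(d,open(n+'4.pkl','wb'));b=d['img'][130:250,195:315];cv2.imwrite(f'pics/{n}4.png',cv2.resize(b,None,fx=5,fy=5,interpolation=cv2.INTER_CUBIC))
d=rig.get_image('wrist');cv2.imwrite('pics/w4.png',d['img']);pickle.dump(d,open('w4.pkl','wb'))
E
python3 st.py
```

```text
time: 7.05
ee_pos: [549.9, 361.6, 186.6]
eef_rot: [3.137, -0.001, 2.11]
wrist_force: [-0.3, 0.8, -0.2]
width: 43.8
7.2 [547.8 360.  182.5] F [ 0.4 -0.2 -0.4] T [ 0.09 -0.01  0.04] w 43.5 yaw 120.9
```

View pics/w4.png

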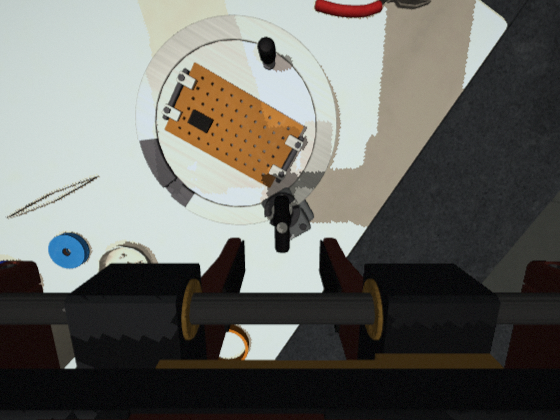

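View pics/side4.png

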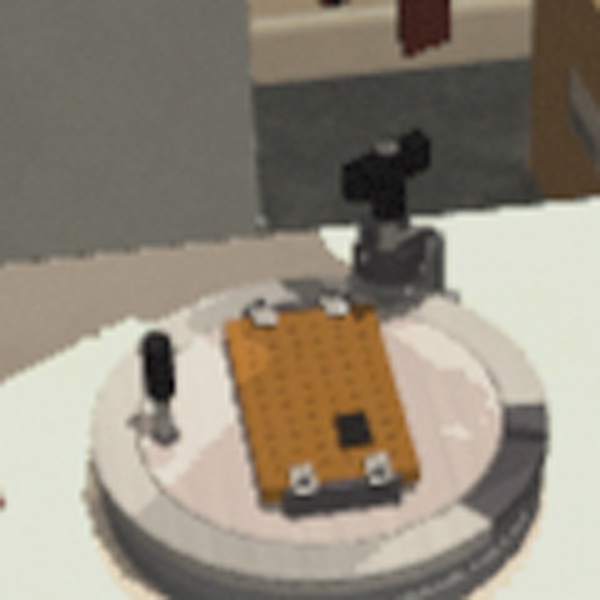

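The handle stays turned and raised, at (282,222) in the wrist view. The station block now shows clearly at (160,172), so I'll measure the notch and the post.

```bash
python3 - <<'E'
import cv2
a=cv2.imread('pics/w4.png')
cv2.imwrite('pics/w4b.png',cv2.convertScaleAbs(cv2.resize(a[130:215,130:215],None,fx=7,fy=7,interpolation=cv2.INTER_CUBIC),alpha=1.8,beta=0))
cv2.imwrite('pics/w4c.png',cv2.resize(a[10:245,130:345],None,fx=2.5,fy=2.5,interpolation=cv2.INTER_CUBIC))
E
```

```text
(no output)
```

View pics/w4b.png

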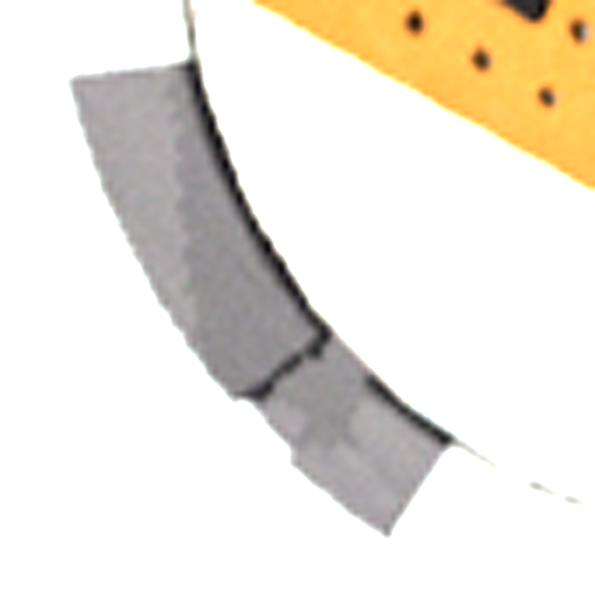

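View pics/w4c.png

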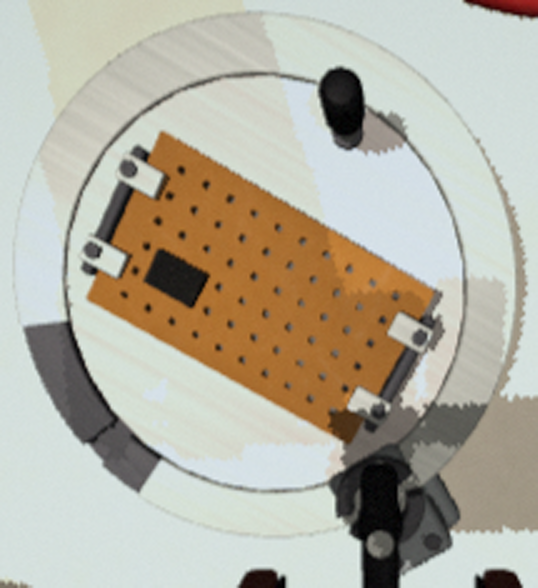

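```bash
python3 - <<'E'
import pickle
from h import *
d=pickle.load(open('w4.pkl','rb'))
W=lambda x,y:((x+.5)/2.5-.5+130,(y+.5)/2.5-.5+10)
B=lambda x,y:((x+.5)/7-.5+130,(y+.5)/7-.5+130)
def fit(pts):
    Q=np.array([onz(d,*W(*p),40)[:2] for p in pts]);A=np.c_[2*Q,np.ones(len(Q))];x=np.linalg.lstsq(A,(Q**2).sum(1),rcond=None)[0];c=x[:2];r=np.sqrt(x[2]+c@c)
    print(c,r,np.round(np.linalg.norm(Q-c,axis=1)-r,1));return c
c=fit([(14,270),(35,165),(90,75),(170,27),(265,12),(370,45),(440,105),(500,200),(515,280),(510,345),(488,403),(270,537),(150,497),(190,520),(50,400)])
c2=fit([(65,285),(465,290),(250,72),(270,492),(140,115),(410,160)])
for C in (c,np.array([504.8,281.8])):
  for nm,p in(('e1o',(250,395)),('e1i',(325,335)),('e2o',(295,455)),('e2i',(370,382)),('bA',(130,72)),('bB',(415,490))):
    q=onz(d,*B(*p),40)[:2]-C;print(nm,np.round(np.linalg.norm(q),1),np.round(np.degrees(np.arctan2(q[1],q[0])),2))
  p=onz(d,*W(340,83),97)[:2]; h=onz(d,*W(379,545),123)[:2]
  for q in(p,h): print(q,np.linalg.norm(q-C),np.degrees(np.arctan2(*(q-C)[::-1])))
E
```

```text
[506.55307976 281.6267873 ] 98.64969995677927 [ 0.1 -0.5  1.3  0.7  0.6 -0.7 -2.1 -0.4  0.3  1.   0.6  0.9 -1.7 -0.1
 -0. ]
[507.50865784 281.31796913] 78.84327680036412 [-0.6  1.1  1.5  0.2  0.1 -2.3]
e1o 95.0 -21.62
e1i 80.1 -21.49
e2o 96.5 -15.23
e2i 80.1 -14.89
bA 88.7 -51.8
bB 89.0 -4.88
[437.87861085 279.58948477] 68.70468166129943 -178.30075699115827
[549.7848841  360.25621865] 89.7305766261333 61.197253366091104
e1o 96.7 -21.33
e1i 81.8 -21.16
e2o 98.2 -15.06
e2i 81.9 -14.69
bA 90.0 -50.99
bB 90.8 -4.89
[437.87861085 279.58948477] 66.95788754013039 -178.1081211553222
[549.7848841  360.25621865] 90.43792369927718 60.171091324125264
```

```bash
python3 - <<'E'
import rig
from h import *
s=rig.read_state(); print(np.round(s['joint_pos'],2)); go(s,[437.8,279.3,140],92);go(s,[437.8,279.3,68],92)
E
```

```text
[-0.62  0.49 -0.08  1.64  0.04  1.02  1.4 ]
t [-0.051 -0.543  0.171] w [-0.002  0.001  0.482] yaw now 120.9
t [-0.051 -0.542  0.459] w [-0.002  0.001  0.482] yaw now 120.9
```

```bash
python3 -m creep '[{"tx":-0.02,"ty":-0.18,"tz":0,"wx":0,"wy":0,"wz":0.12,"hand":0},{"tx":-0.035,"ty":-0.36,"tz":0.03,"wx":0,"wy":0,"wz":0.25,"hand":0},{"tx":-0.051,"ty":-0.54,"tz":0.1,"wx":0,"wy":0,"wz":0.38,"hand":0},{"tx":-0.051,"ty":-0.543,"tz":0.17,"wx":-0.002,"wy":0.001,"wz":0.482,"hand":0},{"tx":-0.051,"ty":-0.543,"tz":0.17,"wx":-0.002,"wy":0.001,"wz":0.482,"hand":0},{"tx":-0.051,"ty":-0.543,"tz":0.17,"wx":-0.002,"wy":0.001,"wz":0.482,"hand":0}]'; python3 - <<'E'
import rig,pickle
from h import *
s=rig.read_state();go(s,[437.8,279.3,68],92)
d=rig.get_image('wrist');cv2.imwrite('pics/w5.png',d['img'])
print(proj(d,[437.8,279.3,97]),s['ee_pos'])
E
```

```text
time: 7.8
ee_pos: [437.9, 279.5, 139.8]
eef_rot: [-3.14, 0.001, 1.609]
wrist_force: [0.7, 0.7, 0.1]
width: 44.0
t [-0.001 -0.     0.287] w [-0.001  0.     0.003] yaw now 92.2
(np.float64(281.8323965768824), np.float64(232.50282363832795)) [437.9223473  279.52897784 139.83783889]
```

View pics/w5.png

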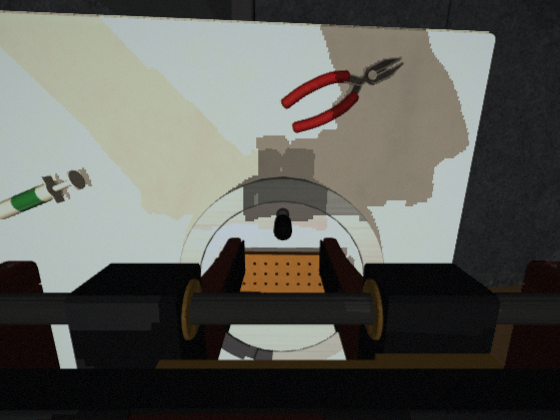

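The post is at (283,228), centred between the fingers, so I'll descend and grip.

```bash
python3 -m creep '[{"tx":0,"ty":0,"tz":0.15,"wx":0,"wy":0,"wz":0,"hand":0},{"tx":0,"ty":0,"tz":0.25,"wx":0,"wy":0,"wz":0,"hand":0},{"tx":0,"ty":0,"tz":0.287,"wx":0,"wy":0,"wz":0,"hand":0},{"tx":0,"ty":0,"tz":0.287,"wx":0,"wy":0,"wz":0,"hand":0.3},{"tx":0,"ty":0,"tz":0.287,"wx":0,"wy":0,"wz":0,"hand":0.6},{"tx":0,"ty":0,"tz":0.287,"wx":0,"wy":0,"wz":0,"hand":0.8},{"tx":0,"ty":0,"tz":0.287,"wx":0,"wy":0,"wz":0,"hand":1},{"tx":0,"ty":0,"tz":0.287,"wx":0,"wy":0,"wz":0,"hand":1},{"tx":0,"ty":0,"tz":0.287,"wx":0,"wy":0,"wz":0,"hand":1},{"tx":0,"ty":0,"tz":0.287,"wx":0,"wy":0,"wz":0,"hand":1}]'; python3 st.py
```

```text
time: 8.85
ee_pos: [439.3, 280.5, 69.7]
eef_rot: [3.14, -0.001, 1.609]
wrist_force: [-0.3, -1.2, 7.0]
width: 13.0
8.85 [439.3 280.5  69.7] F [-0.3 -1.2  7. ] T [-0.22  0.12 -0.01] w 13.0 yaw 92.2
```

```bash
cat > arc.py <<'E'
import rig,sys
from h import *
C=np.array([505.5,281.6]);s=rig.read_state();R=Rm(s['eef_rot']);p=s['ee_pos'].copy()
q=p[:2]-C;print('r',np.linalg.norm(q),'ang',np.degrees(np.arctan2(q[1],q[0])))
q=q/np.linalg.norm(q)*68 if len(sys.argv)>2 else q
for t in map(float,sys.argv[1].split(',')):
    a=np.radians(t);M=np.array([[np.cos(a),-np.sin(a)],[np.sin(a),np.cos(a)]])
    d=np.r_[M@q-q,0]; print(t,np.round((R.T@d/250),3)[:2],'wz',round(-t/60,3))
E
python3 arc.py 2,5,9,13,17,21,25,29,33,37,40; python3 st.py
```

```text
r 66.17024188707995 ang -179.0136923258653
2.0 [-0.009 -0.   ] wz -0.033
5.0 [-0.023  0.001] wz -0.083
9.0 [-0.041  0.002] wz -0.15
13.0 [-0.06   0.006] wz -0.217
17.0 [-0.078  0.01 ] wz -0.283
21.0 [-0.095  0.016] wz -0.35
25.0 [-0.112  0.022] wz -0.417
29.0 [-0.129  0.031] wz -0.483
33.0 [-0.145  0.04 ] wz -0.55
37.0 [-0.16  0.05] wz -0.617
40.0 [-0.171  0.058] wz -0.667
8.85 [439.3 280.5  69.7] F [-0.3 -1.2  7. ] T [-0.22  0.12 -0.01] w 13.0 yaw 92.2
```

```bash
python3 -m creep '[{"tx":-0.009,"ty":0,"tz":0,"wx":0,"wy":0,"wz":-0.033,"hand":1},{"tx":-0.023,"ty":0.001,"tz":0,"wx":0,"wy":0,"wz":-0.083,"hand":1},{"tx":-0.042,"ty":0.002,"tz":0,"wx":0,"wy":0,"wz":-0.15,"hand":1},{"tx":-0.061,"ty":0.006,"tz":0,"wx":0,"wy":0,"wz":-0.217,"hand":1},{"tx":-0.079,"ty":0.01,"tz":0,"wx":0,"wy":0,"wz":-0.283,"hand":1}]'; python3 st.py
```

```text
time: 9.35
ee_pos: [442.6, 261.4, 69.8]
eef_rot: [3.139, -0.002, 1.908]
wrist_force: [0.9, 2.4, -3.9]
width: 13.1
9.35 [442.6 261.4  69.8] F [ 0.9  2.4 -3.9] T [ 0.46 -0.17 -0.05] w 13.1 yaw 109.3
```

Free swing, about 2.5 N of drag. I'll continue.

```bash
python3 arc.py 4,8,12,16,20,24,28,32,36,40,44,48 68; python3 st.py
```

```text
r 66.10922215944872 ang -162.1649942491531
4.0 [-0.019  0.   ] wz -0.067
8.0 [-0.038  0.002] wz -0.133
12.0 [-0.057  0.004] wz -0.2
16.0 [-0.075  0.009] wz -0.267
20.0 [-0.093  0.014] wz -0.333
24.0 [-0.111  0.021] wz -0.4
28.0 [-0.128  0.028] wz -0.467
32.0 [-0.145  0.038] wz -0.533
36.0 [-0.161  0.048] wz -0.6
40.0 [-0.176  0.059] wz -0.667
44.0 [-0.191  0.071] wz -0.733
48.0 [-0.204  0.085] wz -0.8
9.35 [442.6 261.4  69.8] F [ 0.9  2.4 -3.9] T [ 0.46 -0.17 -0.05] w 13.1 yaw 109.3
```

```bash
python3 -m creep '[{"tx":-0.019,"ty":0,"tz":0,"wx":0,"wy":0,"wz":-0.067,"hand":1},{"tx":-0.038,"ty":0.002,"tz":0,"wx":0,"wy":0,"wz":-0.133,"hand":1},{"tx":-0.057,"ty":0.004,"tz":0,"wx":0,"wy":0,"wz":-0.2,"hand":1},{"tx":-0.075,"ty":0.009,"tz":0,"wx":0,"wy":0,"wz":-0.267,"hand":1},{"tx":-0.093,"ty":0.014,"tz":0,"wx":0,"wy":0,"wz":-0.333,"hand":1},{"tx":-0.111,"ty":0.021,"tz":0,"wx":0,"wy":0,"wz":-0.4,"hand":1},{"tx":-0.128,"ty":0.028,"tz":0,"wx":0,"wy":0,"wz":-0.467,"hand":1},{"tx":-0.145,"ty":0.038,"tz":0,"wx":0,"wy":0,"wz":-0.533,"hand":1},{"tx":-0.161,"ty":0.048,"tz":0,"wx":0,"wy":0,"wz":-0.6,"hand":1},{"tx":-0.176,"ty":0.059,"tz":0,"wx":0,"wy":0,"wz":-0.667,"hand":1},{"tx":-0.191,"ty":0.071,"tz":0,"wx":0,"wy":0,"wz":-0.733,"hand":1},{"tx":-0.204,"ty":0.085,"tz":0,"wx":0,"wy":0,"wz":-0.8,"hand":1},{"tx":-0.204,"ty":0.085,"tz":0,"wx":0,"wy":0,"wz":-0.8,"hand":1}]'; python3 arc.py 3,6,8,10 68
python3 - <<'E'
import rig,pickle
from h import *
for n in('side','scene'):
  d=rig.get_image(n);pickle.dump(d,open(n+'6.pkl','wb'));b=d['img'][130:250,195:315];cv2.imwrite(f'pics/{n}6.png',cv2.resize(b,None,fx=5,fy=5,interpolation=cv2.INTER_CUBIC))
d=rig.get_image('wrist');cv2.imwrite('pics/w6.png',d['img']);pickle.dump(d,open('w6.pkl','wb'))
E
python3 st.py
```

```text
time: 10.65
ee_pos: [480.1, 220.4, 69.8]
eef_rot: [3.138, 0.001, 2.746]
wrist_force: [1.8, 1.3, -2.3]
width: 13.0
r 66.226599402152 ang -112.55371141894547
3.0 [-0.014  0.   ] wz -0.05
6.0 [-0.028  0.002] wz -0.1
8.0 [-0.038  0.003] wz -0.133
10.0 [-0.047  0.004] wz -0.167
10.8 [479.8 220.5  69.8] F [ 1.5  2.  -4.1] T [ 0.35 -0.47  0.07] w 12.9 yaw 157.2
```

View pics/side6.png

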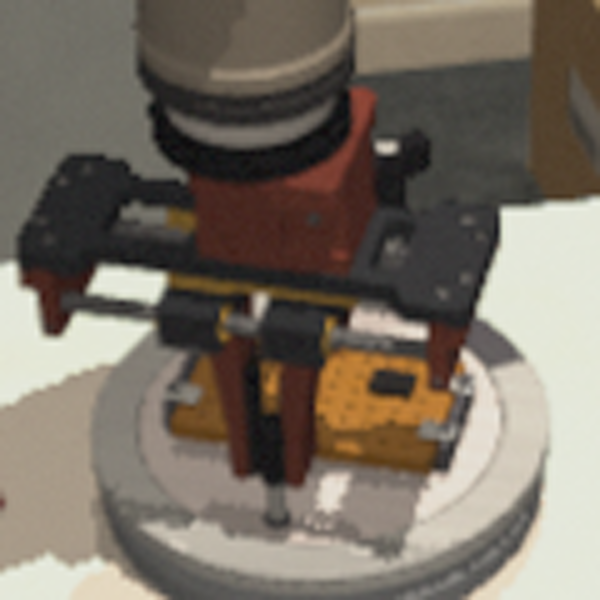

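View pics/w6.png

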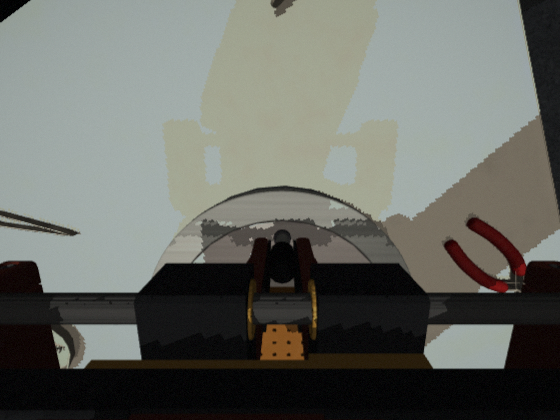

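The grip holds the post and the board has turned about 66°. I'll add 6° so it stops just short of the notch, measured at about 79°, then release and look.

```bash
python3 -m creep '[{"tx":-0.014,"ty":0,"tz":0,"wx":0,"wy":0,"wz":-0.05,"hand":1},{"tx":-0.028,"ty":0.002,"tz":0,"wx":0,"wy":0,"wz":-0.1,"hand":1},{"tx":-0.028,"ty":0.002,"tz":0,"wx":0,"wy":0,"wz":-0.1,"hand":1},{"tx":-0.028,"ty":0.002,"tz":0,"wx":0,"wy":0,"wz":-0.1,"hand":0.4},{"tx":-0.028,"ty":0.002,"tz":0,"wx":0,"wy":0,"wz":-0.1,"hand":0.2},{"tx":-0.028,"ty":0.002,"tz":0,"wx":0,"wy":0,"wz":-0.1,"hand":0},{"tx":-0.028,"ty":0.002,"tz":-0.15,"wx":0,"wy":0,"wz":-0.1,"hand":0},{"tx":-0.028,"ty":0.002,"tz":-0.3,"wx":0,"wy":0,"wz":-0.1,"hand":0},{"tx":-0.028,"ty":0.002,"tz":-0.46,"wx":0,"wy":0,"wz":-0.1,"hand":0}]';python3 - <<'E'
import rig
from h import *
s=rig.read_state(); go(s,[548.5,360.3,190],120.9);go(s,[548.5,360.3,97],120.9)
E
```

```text
time: 11.7
ee_pos: [485.5, 217.7, 185.8]
eef_rot: [3.139, 0.001, 2.849]
wrist_force: [0.5, 0.1, -1.3]
width: 43.4
t [-0.076  0.619 -0.015] w [ 0.003 -0.     0.705] yaw now 163.2
t [-0.076  0.618  0.357] w [ 0.003 -0.     0.705] yaw now 163.2
```

```bash
python3 -m creep '[{"tx":-0.02,"ty":0.15,"tz":0,"wx":0,"wy":0,"wz":0.14,"hand":0},{"tx":-0.04,"ty":0.3,"tz":0,"wx":0,"wy":0,"wz":0.28,"hand":0},{"tx":-0.06,"ty":0.46,"tz":0,"wx":0,"wy":0,"wz":0.42,"hand":0},{"tx":-0.076,"ty":0.61,"tz":0,"wx":0,"wy":0,"wz":0.56,"hand":0},{"tx":-0.076,"ty":0.619,"tz":0,"wx":0.003,"wy":0,"wz":0.705,"hand":0},{"tx":-0.076,"ty":0.619,"tz":0,"wx":0.003,"wy":0,"wz":0.705,"hand":0},{"tx":-0.076,"ty":0.619,"tz":0,"wx":0.003,"wy":0,"wz":0.705,"hand":0}]';python3 - <<'E'
import rig,pickle
from h import *
d=rig.get_image('wrist');cv2.imwrite('pics/w7.png',d['img']);pickle.dump(d,open('w7.pkl','wb'))
cv2.imwrite('pics/w7c.png',cv2.resize(d['img'][10:245,130:345],None,fx=2.5,fy=2.5,interpolation=cv2.INTER_CUBIC))
s=rig.read_state(); print(s['ee_pos']);go(s,[548.5,360.3,97],120.9); print(proj(d,[548.5,360.3,123]))
E
```

```text
time: 12.4
ee_pos: [548.2, 359.6, 186.0]
eef_rot: [-3.14, 0.001, 2.114]
wrist_force: [-0.7, -0.0, 0.9]
width: 43.9
[548.34831767 359.21199577 186.15761733]
t [0.004 0.003 0.357] w [-0.001  0.     0.003] yaw now 121.1
(np.float64(282.95423411866466), np.float64(225.7465617945458))
```

View pics/w7c.png

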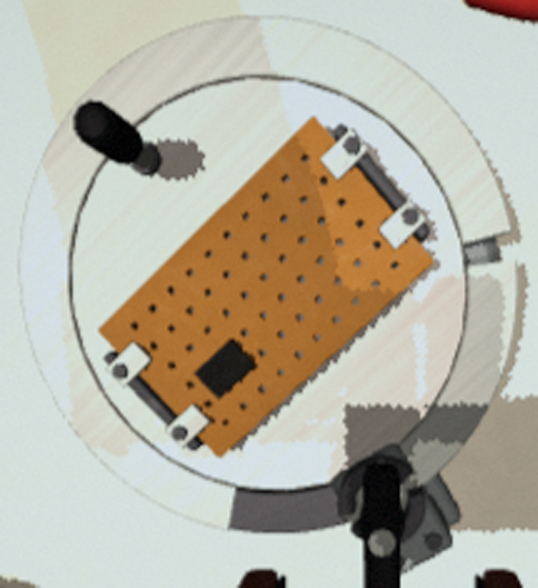

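The board has turned, and the first notch is now exposed at crop (483,250). I'll use its angle to work out the actual turn.

```bash
python3 - <<'E'
import pickle
from h import *
d=pickle.load(open('w7.pkl','rb'))
W=lambda x,y:((x+.5)/2.5-.5+130,(y+.5)/2.5-.5+10)
pts=[(20,270),(40,165),(90,80),(170,33),(265,15),(370,45),(440,105),(500,200),(488,403),(270,532)]
Q=np.array([onz(d,*W(*p),40)[:2] for p in pts]);A=np.c_[2*Q,np.ones(len(Q))];x=np.linalg.lstsq(A,(Q**2).sum(1),rcond=None)[0];c=x[:2];r=np.sqrt(x[2]+c@c);print(c,r)
for C in(c,np.array([505.5,281.6])):
  for nm,p,z in(('n1a',(478,242),40),('n1b',(485,263),40),('bA',(232,511),40),('post',(96,120),97)):
    q=onz(d,*W(*p),z)[:2]-C;print(nm,np.round(np.linalg.norm(q),1),np.round(np.degrees(np.arctan2(q[1],q[0])),2))
E
```

```text
[506.6222212  280.86118071] 98.5463909520896
n1a 86.3 134.74
n1b 87.8 129.28
bA 90.7 19.49
post 65.7 -108.97
n1a 85.0 134.55
n1b 86.5 129.02
bA 91.5 18.82
post 66.0 -107.84
```

```bash
python3 -m creep '[{"tx":0.004,"ty":0.003,"tz":0.15,"wx":0,"wy":0,"wz":0.003,"hand":0},{"tx":0.004,"ty":0.003,"tz":0.28,"wx":0,"wy":0,"wz":0.003,"hand":0},{"tx":0.004,"ty":0.003,"tz":0.357,"wx":0,"wy":0,"wz":0.003,"hand":0},{"tx":0.004,"ty":0.003,"tz":0.357,"wx":0,"wy":0,"wz":0.003,"hand":0.3},{"tx":0.004,"ty":0.003,"tz":0.357,"wx":0,"wy":0,"wz":0.003,"hand":0.6},{"tx":0.004,"ty":0.003,"tz":0.357,"wx":0,"wy":0,"wz":0.003,"hand":0.8},{"tx":0.004,"ty":0.003,"tz":0.357,"wx":0,"wy":0,"wz":0.003,"hand":1},{"tx":0.004,"ty":0.003,"tz":0.357,"wx":0,"wy":0,"wz":0.003,"hand":1},{"tx":0.004,"ty":0.003,"tz":0.357,"wx":0,"wy":0,"wz":0.003,"hand":1},{"tx":0.004,"ty":0.003,"tz":0.357,"wx":0,"wy":0,"wz":0.003,"hand":1},{"tx":0.004,"ty":0.003,"tz":0.357,"wx":0,"wy":0,"wz":0.003,"hand":1}]'; python3 st.py
```

```text
time: 13.55
ee_pos: [549.3, 360.9, 98.4]
eef_rot: [3.14, 0.0, 2.11]
wrist_force: [-0.9, -1.3, 7.4]
width: 14.6
13.55 [549.3 360.9  98.4] F [-0.9 -1.3  7.4] T [-0.11  0.11  0.01] w 14.6 yaw 120.9
```

```bash
python3 -m creep '[{"tx":0,"ty":0,"tz":-0.01,"wx":0,"wy":0,"wz":0,"hand":1},{"tx":0,"ty":0,"tz":-0.018,"wx":0,"wy":0,"wz":0,"hand":1},{"tx":0,"ty":0,"tz":-0.018,"wx":0,"wy":0,"wz":0,"hand":1},{"tx":0,"ty":0,"tz":-0.018,"wx":0,"wy":0,"wz":0,"hand":1}]'; python3 st.py
```

```text
time: 13.95
ee_pos: [549.1, 360.7, 102.2]
eef_rot: [3.141, 0.0, 2.11]
wrist_force: [2.5, 1.8, -10.0]
width: 14.7
13.95 [549.1 360.7 102.2] F [  2.5   1.8 -10. ] T [ 0.56 -0.65 -0.05] w 14.7 yaw 120.9
```

```bash
python3 -m creep '[{"tx":0,"ty":0,"tz":-0.004,"wx":0,"wy":0,"wz":0,"hand":1},{"tx":0,"ty":0,"tz":-0.004,"wx":0,"wy":0,"wz":0.1,"hand":1},{"tx":0,"ty":0,"tz":-0.004,"wx":0,"wy":0,"wz":0.2,"hand":1},{"tx":0,"ty":0,"tz":-0.004,"wx":0,"wy":0,"wz":0.2,"hand":1}]'; python3 st.py
```

```text
time: 14.35
ee_pos: [549.1, 360.8, 102.9]
eef_rot: [3.141, 0.001, 1.9]
wrist_force: [3.8, 2.4, -10.7]
width: 14.7
14.35 [549.1 360.8 102.9] F [  3.8   2.4 -10.7] T [ 0.55 -0.74 -0.01] w 14.7 yaw 108.8
```

```bash
python3 -m creep '[{"tx":0,"ty":0,"tz":0,"wx":0,"wy":0,"wz":0.1,"hand":1},{"tx":0,"ty":0,"tz":0,"wx":0,"wy":0,"wz":0.2,"hand":1},{"tx":0,"ty":0,"tz":0,"wx":0,"wy":0,"wz":0.3,"hand":1},{"tx":0,"ty":0,"tz":0,"wx":0,"wy":0,"wz":0.4,"hand":1},{"tx":0,"ty":0,"tz":0,"wx":0,"wy":0,"wz":0.5,"hand":1},{"tx":0,"ty":0,"tz":0,"wx":0,"wy":0,"wz":0.6,"hand":1},{"tx":0,"ty":0,"tz":0,"wx":0,"wy":0,"wz":0.7,"hand":1},{"tx":0,"ty":0,"tz":0,"wx":0,"wy":0,"wz":0.8,"hand":1},{"tx":0,"ty":0,"tz":0,"wx":0,"wy":0,"wz":0.8,"hand":1},{"tx":0,"ty":0,"tz":0,"wx":0,"wy":0,"wz":0.8,"hand":1}]'; python3 st.py
```

```text
time: 15.35
ee_pos: [549.1, 360.9, 102.9]
eef_rot: [3.14, -0.0, 1.066]
wrist_force: [4.5, 1.8, -9.6]
width: 14.2
15.35 [549.1 360.9 102.9] F [ 4.5  1.8 -9.6] T [ 0.47 -0.87  0.02] w 14.2 yaw 61.1
```

```bash
python3 -m creep '[{"tx":0,"ty":0,"tz":0.008,"wx":0,"wy":0,"wz":0,"hand":1},{"tx":0,"ty":0,"tz":0.016,"wx":0,"wy":0,"wz":0,"hand":1},{"tx":0,"ty":0,"tz":0.024,"wx":0,"wy":0,"wz":0,"hand":1},{"tx":0,"ty":0,"tz":0.024,"wx":0,"wy":0,"wz":0,"hand":1}]'; python3 st.py
```

```text
time: 15.75
ee_pos: [549.1, 360.9, 96.7]
eef_rot: [3.141, -0.0, 1.067]
wrist_force: [4.0, 1.2, -8.3]
width: 14.6
15.75 [549.1 360.9  96.7] F [ 4.   1.2 -8.3] T [ 0.32 -0.68  0.02] w 14.6 yaw 61.1
```

```bash
python3 -m creep '[{"tx":0,"ty":0,"tz":0.002,"wx":0,"wy":0,"wz":0,"hand":0.5},{"tx":0,"ty":0,"tz":0.002,"wx":0,"wy":0,"wz":0,"hand":0.3},{"tx":0,"ty":0,"tz":0.002,"wx":0,"wy":0,"wz":0,"hand":0},{"tx":0,"ty":0,"tz":-0.15,"wx":0,"wy":0,"wz":0,"hand":0},{"tx":0,"ty":0,"tz":-0.3,"wx":0,"wy":0,"wz":0,"hand":0},{"tx":0,"ty":0,"tz":-0.35,"wx":0,"wy":0,"wz":0,"hand":0},{"tx":0,"ty":0,"tz":-0.35,"wx":0,"wy":0,"wz":0,"hand":0}]';python3 - <<'E'
import rig,pickle
from h import *
for n in('side',):
  d=rig.get_image(n);pickle.dump(d,open(n+'8.pkl','wb'));b=d['img'][130:250,195:315];cv2.imwrite(f'pics/{n}8.png',cv2.resize(b,None,fx=5,fy=5,interpolation=cv2.INTER_CUBIC))
d=rig.get_image('wrist');cv2.imwrite('pics/w8.png',d['img']);pickle.dump(d,open('w8.pkl','wb'))
s=rig.read_state(); print(s['ee_pos']);go(s,[485.2,218,140],163);
E
```

```text
time: 16.45
ee_pos: [550.2, 361.8, 186.9]
eef_rot: [3.139, -0.005, 1.067]
wrist_force: [-0.6, -0.6, 0.0]
width: 43.9
[548.3938769  360.59631615 183.33345212]
t [-0.621  0.054  0.174] w [-0.000e+00  1.000e-03 -1.698e+00] yaw now 61.1
```

View pics/side8.png

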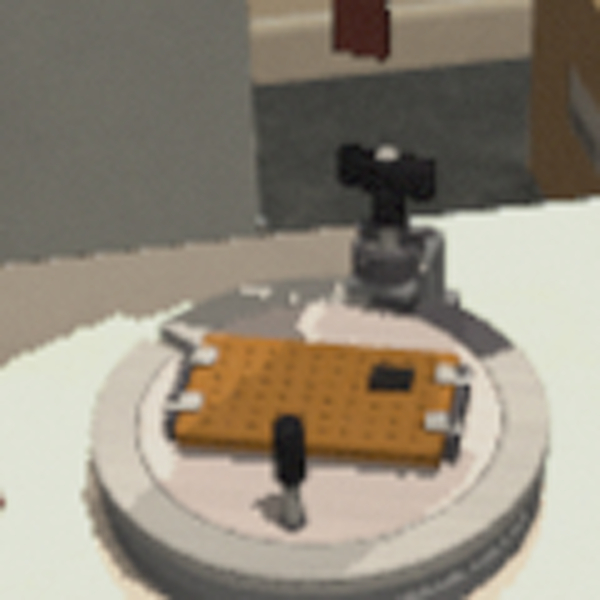

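View pics/w8.png

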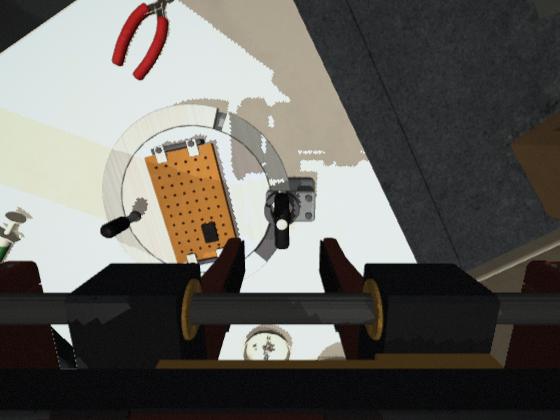

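The handle is back across, with its dot at crop (387,153), and the pin rides on the block. I'll go back to the post, using yaw -17°, which is the same grasp.

```bash
python3 -m creep '[{"tx":-0.1,"ty":0.01,"tz":0,"wx":0,"wy":0,"wz":0.14,"hand":0},{"tx":-0.24,"ty":0.02,"tz":0,"wx":0,"wy":0,"wz":0.28,"hand":0},{"tx":-0.38,"ty":0.03,"tz":0,"wx":0,"wy":0,"wz":0.42,"hand":0},{"tx":-0.52,"ty":0.045,"tz":0,"wx":0,"wy":0,"wz":0.56,"hand":0},{"tx":-0.621,"ty":0.054,"tz":0,"wx":0,"wy":0,"wz":0.7,"hand":0},{"tx":-0.621,"ty":0.054,"tz":0.05,"wx":0,"wy":0,"wz":0.84,"hand":0},{"tx":-0.621,"ty":0.054,"tz":0.1,"wx":0,"wy":0,"wz":0.98,"hand":0},{"tx":-0.621,"ty":0.054,"tz":0.1,"wx":0,"wy":0,"wz":1,"hand":0}]';python3 - <<'E'
import rig,pickle
from h import *
s=rig.read_state(); print(s['ee_pos']);go(s,[485.2,218,140],-17);
E
```

```text
time: 17.35
ee_pos: [483.1, 216.9, 155.6]
eef_rot: [3.137, 0.005, 0.018]
wrist_force: [0.0, -0.5, -0.5]
width: 43.8
[483.08045738 216.86401488 155.61190762]
t [ 0.009 -0.005  0.062] w [0.005 0.004 0.3  ] yaw now 1.0
```

```bash
python3 -m creep '[{"tx":0.009,"ty":-0.005,"tz":0.03,"wx":0.003,"wy":0.002,"wz":0.14,"hand":0},{"tx":0.009,"ty":-0.005,"tz":0.062,"wx":0.005,"wy":0.004,"wz":0.28,"hand":0},{"tx":0.009,"ty":-0.005,"tz":0.062,"wx":0.005,"wy":0.004,"wz":0.3,"hand":0},{"tx":0.009,"ty":-0.005,"tz":0.062,"wx":0.005,"wy":0.004,"wz":0.3,"hand":0}]';python3 - <<'E'
import rig,pickle
from h import *
s=rig.read_state(); print(s['ee_pos']);go(s,[485.2,218,70],-17);
d=rig.get_image('wrist');cv2.imwrite('pics/w9.png',d['img']);pickle.dump(d,open('w9.pkl','wb'));print(proj(d,[485.2,218,97]))
E
```

```text
time: 17.75
ee_pos: [484.9, 218.1, 139.8]
eef_rot: [3.141, 0.001, -0.291]
wrist_force: [-0.1, -0.2, -0.0]
width: 43.7
[484.89220365 218.08822934 139.81659555]
t [ 0.001 -0.     0.279] w [0.001 0.001 0.005] yaw now -16.7
(np.float64(281.37235391244917), np.float64(233.1489289803624))
```

View pics/w9.png

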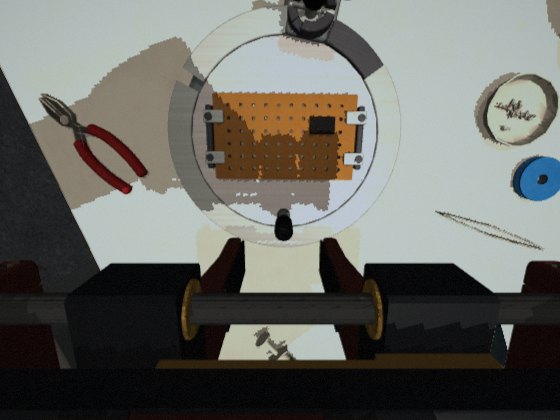

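The post is at (284,228), within 2 mm of centre, so I'll descend and grip.

```bash
python3 -m creep '[{"tx":0.005,"ty":0,"tz":0.15,"wx":0,"wy":0,"wz":0,"hand":0},{"tx":0.005,"ty":0,"tz":0.25,"wx":0,"wy":0,"wz":0,"hand":0},{"tx":0.005,"ty":0,"tz":0.28,"wx":0,"wy":0,"wz":0,"hand":0},{"tx":0.005,"ty":0,"tz":0.28,"wx":0,"wy":0,"wz":0,"hand":0.3},{"tx":0.005,"ty":0,"tz":0.28,"wx":0,"wy":0,"wz":0,"hand":0.6},{"tx":0.005,"ty":0,"tz":0.28,"wx":0,"wy":0,"wz":0,"hand":0.8},{"tx":0.005,"ty":0,"tz":0.28,"wx":0,"wy":0,"wz":0,"hand":1},{"tx":0.005,"ty":0,"tz":0.28,"wx":0,"wy":0,"wz":0,"hand":1},{"tx":0.005,"ty":0,"tz":0.28,"wx":0,"wy":0,"wz":0,"hand":1},{"tx":0.005,"ty":0,"tz":0.28,"wx":0,"wy":0,"wz":0,"hand":1}]'; python3 st.py; python3 arc.py 1,2,3,4,5,6,7 68
```

```text
time: 18.8
ee_pos: [486.8, 218.3, 71.2]
eef_rot: [-3.141, -0.0, -0.291]
wrist_force: [-1.7, 0.7, 6.6]
width: 13.0
18.8 [486.8 218.3  71.2] F [-1.7  0.7  6.6] T [-0.12  0.61  0.04] w 13.0 yaw -16.7
r 66.03616743846106 ang -106.43524431007955
1.0 [ 0.005 -0.   ] wz -0.017
2.0 [ 0.009 -0.   ] wz -0.033
3.0 [ 0.014 -0.   ] wz -0.05
4.0 [ 0.019 -0.001] wz -0.067
5.0 [ 0.024 -0.001] wz -0.083
6.0 [ 0.028 -0.002] wz -0.1
7.0 [ 0.033 -0.002] wz -0.117
```

```bash
python3 -m creep '[{"tx":0.005,"ty":0,"tz":0,"wx":0,"wy":0,"wz":-0.017,"hand":1},{"tx":0.009,"ty":0,"tz":0,"wx":0,"wy":0,"wz":-0.033,"hand":1},{"tx":0.014,"ty":0,"tz":0,"wx":0,"wy":0,"wz":-0.05,"hand":1},{"tx":0.019,"ty":-0.001,"tz":0,"wx":0,"wy":0,"wz":-0.067,"hand":1},{"tx":0.019,"ty":-0.001,"tz":0,"wx":0,"wy":0,"wz":-0.067,"hand":1}]'; python3 st.py; python3 arc.py 1 68
```

```text
time: 19.3
ee_pos: [490.6, 217.2, 71.2]
eef_rot: [-3.141, 0.001, -0.22]
wrist_force: [-4.1, 0.8, 4.2]
width: 13.2
19.3 [490.6 217.2  71.2] F [-4.1  0.8  4.2] T [-0.    1.1  -0.07] w 13.2 yaw -12.6
r 66.07452774703792 ang -103.07063364427366
1.0 [ 0.005 -0.   ] wz -0.017
```

```bash
python3 -m creep '[{"tx":0.003,"ty":0,"tz":0,"wx":0,"wy":0,"wz":-0.008,"hand":1},{"tx":0.005,"ty":0,"tz":0,"wx":0,"wy":0,"wz":-0.017,"hand":1},{"tx":0.007,"ty":0,"tz":0,"wx":0,"wy":0,"wz":-0.025,"hand":1},{"tx":0.009,"ty":0,"tz":0,"wx":0,"wy":0,"wz":-0.033,"hand":1},{"tx":0.009,"ty":0,"tz":0,"wx":0,"wy":0,"wz":-0.033,"hand":1}]'; python3 st.py; python3 arc.py 1 68
```

```text
time: 19.8
ee_pos: [493.7, 216.6, 71.2]
eef_rot: [-3.141, -0.001, -0.185]
wrist_force: [0.4, -1.0, -3.0]
width: 13.0
19.8 [493.7 216.6  71.2] F [ 0.4 -1.  -3. ] T [0.08 0.15 0.  ] w 13.0 yaw -10.6
r 66.08186633377657 ang -100.32448669146957
1.0 [ 0.005 -0.   ] wz -0.017
```

The force dropped to near zero and the post ran ahead of command, so the pin may have dropped. I'll check the handle height in the images.

```bash
python3 - <<'E'
import rig,pickle
from h import *
d=rig.get_image('side');pickle.dump(d,open('side10.pkl','wb'))
o=pickle.load(open('side8.pkl','rb'))['img'];p=pickle.load(open('ds0.pkl','rb'))['side']['img']
q=[cv2.resize(i[150:200,245:305],None,fx=4.3,fy=8,interpolation=cv2.INTER_CUBIC) for i in(p,o,d['img'])]
cv2.imwrite('pics/cmp.png',np.hstack(q))
E
```

```text
(no output)
```

View pics/cmp.png

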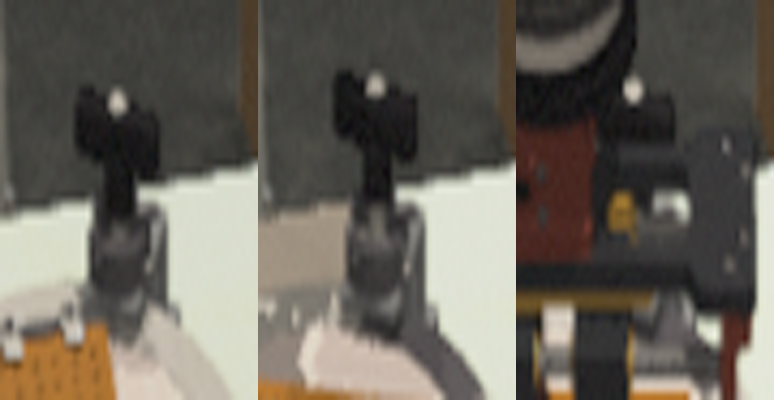

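The dot sits at row 102 at home, 86 riding, and 90 now, so the pin's round end is starting to enter the notch. I'll continue gently.

```bash
python3 -m creep '[{"tx":0.002,"ty":0,"tz":0,"wx":0,"wy":0,"wz":-0.006,"hand":1},{"tx":0.003,"ty":0,"tz":0,"wx":0,"wy":0,"wz":-0.01,"hand":1},{"tx":0.003,"ty":0,"tz":0,"wx":0,"wy":0,"wz":-0.01,"hand":1}]'; python3 st.py; cat > dot.py <<'E'
import rig
from h import *
i=rig.get_image('side')['img'][150:200,245:305]
g=i[5:18,20:40].astype(float).min(2);ys,xs=np.nonzero(g>130);w=g[ys,xs]-120
print('dot row x8',((ys*w).sum()/w.sum()+5+.5)*8-.5,len(ys))
E
python3 dot.py
```

```text
time: 20.15
ee_pos: [495.4, 216.3, 71.2]
eef_rot: [-3.14, -0.002, -0.175]
wrist_force: [3.1, -0.1, -3.6]
width: 13.0
20.15 [495.4 216.3  71.2] F [ 3.1 -0.1 -3.6] T [-0.02 -0.36  0.16] w 13.0 yaw -10.0
dot row x8 102.33333333333334 7
```

The dot is now at row 102.3, the home height. I'll release, rise clear, and check.

```bash
python3 -m creep '[{"tx":0,"ty":0,"tz":0,"wx":0,"wy":0,"wz":0,"hand":0.5},{"tx":0,"ty":0,"tz":0,"wx":0,"wy":0,"wz":0,"hand":0.3},{"tx":0,"ty":0,"tz":0,"wx":0,"wy":0,"wz":0,"hand":0},{"tx":0,"ty":0,"tz":0,"wx":0,"wy":0,"wz":0,"hand":0},{"tx":0,"ty":0,"tz":-0.15,"wx":0,"wy":0,"wz":0,"hand":0},{"tx":0,"ty":-0.1,"tz":-0.3,"wx":0,"wy":0,"wz":0,"hand":0},{"tx":0,"ty":-0.25,"tz":-0.45,"wx":0,"wy":0,"wz":0,"hand":0},{"tx":0,"ty":-0.4,"tz":-0.6,"wx":0,"wy":0,"wz":0,"hand":0},{"tx":0,"ty":-0.4,"tz":-0.6,"wx":0,"wy":0,"wz":0,"hand":0},{"tx":0,"ty":-0.4,"tz":-0.6,"wx":0,"wy":0,"wz":0,"hand":0}]'; python3 dot.py; python3 - <<'E'
import rig,pickle
from h import *
ds=pickle.load(open('ds0.pkl','rb'))
def dot(d,r,c):
    g=d['img'][r[0]:r[1],c[0]:c[1]].astype(float).min(2);ys,xs=np.nonzero(g>130);w=g[ys,xs]-120;return (xs*w).sum()/w.sum()+c[0],(ys*w).sum()/w.sum()+r[0],len(ys)
def f(d):return dot(d,(155,168),(265,285))
S=rig.get_image('side');print('home0',f(ds['side']),'riding',f(pickle.load(open('side8.pkl','rb'))),'now',f(S))
c=rig.get_image('scene')
q=[cv2.resize(i[130:250,195:315],None,fx=3.2,fy=3.2,interpolation=cv2.INTER_CUBIC) for i in(S['img'],c['img'])]
cv2.imwrite('pics/end.png',np.hstack(q));d=rig.get_image('wrist');cv2.imwrite('pics/w11.png',d['img']);pickle.dump(d,open('w11.pkl','wb'))
E
python3 st.py
```

```text
time: 21.2
ee_pos: [512.5, 316.1, 222.1]
eef_rot: [-3.139, -0.004, -0.173]
wrist_force: [0.1, -0.1, -0.2]
width: 43.9
dot row x8 nan 0
home0 (np.float64(271.93), np.float64(162.39), 6) riding (np.float64(271.9514563106796), np.float64(160.126213592233), 4) now (np.float64(nan), np.float64(nan), 0)
21.4 [511.8 312.5 219.8] F [-0.1 -0.2 -0.1] T [-0.06  0.1   0.02] w 44.0 yaw -10.1dot.py:5: RuntimeWarning: invalid value encountered in scalar divide
  print('dot row x8',((ys*w).sum()/w.sum()+5+.5)*8-.5,len(ys))
<stdin>:5: RuntimeWarning: invalid value encountered in scalar divide
```

View pics/end.png

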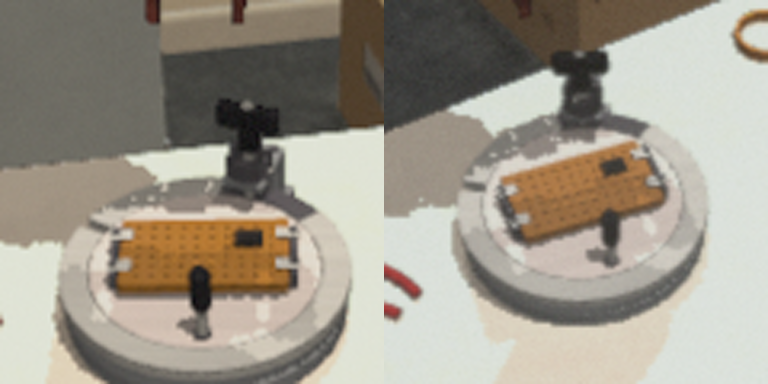

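View pics/w11.png

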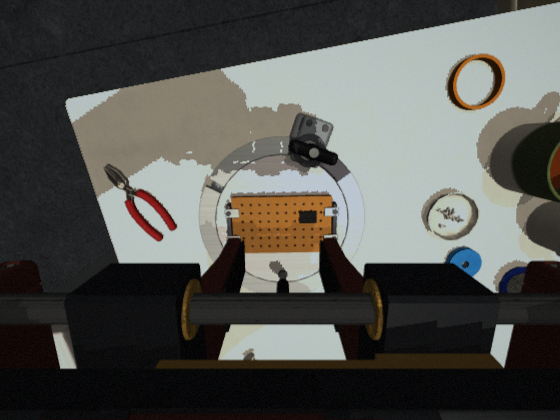

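```bash
python3 - <<'E'
import rig,pickle
from h import *
S=rig.get_image('side');im=S['img'][155:168,265:280].astype(float).min(2)
y,x=np.unravel_index(im.argmax(),im.shape);m=im>im.max()*.75;ys,xs=np.nonzero(m);print(im.max(),(xs*im[m]).sum()/im[m].sum()+265,(ys*im[m]).sum()/im[m].sum()+155,len(ys))
# same measure at the start
im=pickle.load(open('ds0.pkl','rb'))['side']['img'][155:168,265:280].astype(float).min(2);m=im>im.max()*.75;ys,xs=np.nonzero(m);print((ys*im[m]).sum()/im[m].sum()+155)
d=pickle.load(open('w11.pkl','rb'));C=np.array([505.5,281.6])
a=onz(d,214,187,40)[:2]-C;print('notch1 ang',np.linalg.norm(a),np.degrees(np.arctan2(a[1],a[0])),'turn',np.degrees(np.arctan2(a[1],a[0]))-60.7)
E
```

```text
112.0 271.9828326180257 162.3047210300429 7
162.47608695652173
notch1 ang 88.32356648415337 141.10740066430174 turn 80.40740066430173
```

```bash
python3 -c "
import rig;print(rig.job_done())"
```

```text
the job is handed in; nothing more can be done
None
```

The board is locked at the second station, and I handed the job in at about 21.5 s with the gripper clear above the holder. I lifted the handle about 13 mm, turned it 60° into its rest notch, and it stayed up on its own. I then swung the board by its post to about 71°, turned the handle back so the pin rode on the ring, and felt forward slowly until the pin dropped.

**Last checks:**
- **Pin height:** in the side view the handle's dot is at row 162.3, against 162.4–162.5 at home before the job and 160.1 with the pin riding. That puts the pin home to within about 0.5 mm.
- **Turn:** the last view puts the board at about 80°. I had estimated the notch at about 79° beforehand, so the two differ by about 1.5°, which is my measuring error.
- **Forces:** readings taken between moves stayed within about 11 N. The sideways force while feeling for the notch was about 4 N.
- **Tools:** I never moved near the tools. The side cutters and screw dish are undisturbed in the last wrist picture, but I did not re-check the tweezers and syringe at the end.

**Two slips, neither did harm:**
- The first move command was refused for a format error before anything moved.
- My last retreat went over the holder instead of away from it, well above everything.

I did not nudge the board against the locked pin.

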